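# Seat a printer feed roller in its service cradle

## Task

Roll the loose feed roller along the rails of its service cradle by pushing on its side (let it turn as it goes; do not squeeze or lift it), over the two low sills to the seat marks at the far end. There press it home against the two steel stop lugs with a steady push of about 10 N for about a second, never much harder, and let go so that it stays lying squarely in the seat without rolling back or riding over the lugs. Leave the bottle, the tape roll and the USB hub where they are.

Things in the scene. Friction and masses are not known exactly. Their poses are not given: they have to be found in the camera images.
- roller: loose printer feed roller, black hard smooth plastic cylinder 40 mm in diameter and 88 mm long on a steel axle (12 mm thick, 122 mm over its ends), about 0.4 kg. Origin at its centre; its y axis runs along the axle; x and z turn with it (x is level at the start). It lies across the two rails of the cradle and rolls freely and runs on ahead if knocked. Pushed slowly it may skid.
- cradle: cradle fixed on a 2 mm grey mat: aluminium base 196 x 112 mm, two white rails along x. Origin at the underside of the base; x points along the rails from the open end to the seat, z up. Rail tops (12 mm wide, at y = -30 and +30 mm) are 12 mm above the origin. Side cheeks, inner faces at y = -48 and +48 mm, reach 22 mm above the origin, below the axle.
- sill (a point): middle of the line through the two low half-round sills, one on each rail, 1.6 mm higher than the rails, at x = 40 mm, z = 13.6 mm in the cradle's frame: the roller climbs over them with a horizontal push of a few newtons (up to about 10 N) and drops into the seat behind. The same sills are at the rails' open end, x = -93 mm.
- stops: the two rigid steel stop lugs at the far end of the rails, fixed to the cradle, one on each rail, 16 mm thick and 12 mm wide, 17 mm higher than the rails. Origin and axes are those of the cradle; the lugs' faces towards the roller are at x = 70 mm. With the friction on the roller, the lugs feel about half to all of the push.
- seat (a point): middle of the seat: where the centre of the roller is when it is home against the lugs; x = 50, y = 0, z = 32 mm in the cradle's frame, with the cradle's axes. Small black sight marks on the cheeks show it. The roller has about 1.5 mm of play towards the sill when let go.
- bottle: standing refill bottle, white with a black dropper cap, 43 mm thick and 130 mm high; bystander. Origin at the centre of its underside.
- tape: roll of tape lying flat, 100 mm across and 19 mm high; bystander. Origin at the centre of its underside.
- hub: white USB hub, 86 x 30 x 16 mm; bystander. Origin at the centre of its underside.
Mind the look-alikes: they are no part of the job. Leave any blue look-alike of the roller alone.

How it is judged:
On the way, in this order (a step that is already met when the one before it is completed fails the run):
1. the roller, on its rails, has turned by at least about 15 degrees from its start (angle between roller's own x axis and vertical below 1.3 rad and z of roller in the frame of seat below 0.004 m).
2. in the seat, the fingers push the roller with 7 to 13 N against the stop lugs (which feel more than 2 N) for 0.5 s (contact force between roller and the fingers between 7 and 13 N and contact force between roller and stops above 2 N and x of roller in the frame of seat above -0.003 m and z of roller in the frame of seat below 0.003 m), for 0.5 s.
At the end, for the whole second after the job is handed in: the roller lies at rest in the seat between sill and lugs: centre no more than 4 mm before and 3 mm past the seat point along the rails, 7 mm sideways and 3 mm in height, axle square to the rails within 0.06 rad; bottle, tape roll and USB hub within 20 mm of where they stood (x of roller in the frame of seat between -0.004 and 0.003 m and y of roller in the frame of seat between -0.007 and 0.007 m and z of roller in the frame of seat between -0.003 and 0.003 m and angle between the y axis of roller and the y axis of cradle, either way round below 0.06 rad and linear speed of roller below 0.01 m/s and distance of each of bottle, tape, hub from where it was at the start of the episode below 0.02 m); the robot touches nothing.
It fails at once if the roller is pressed or knocked against the stop lugs with more than 22 N (contact force between roller and stops above 22 N).
It fails at once if the fingers push or squeeze the roller with more than 22 N (contact force between roller and the fingers above 22 N).
It fails at once if the roller is lifted off the rails (more than 10 mm above its rolling height) (z of roller in the frame of seat above 0.01 m).
It fails at once if the roller overruns the seat by more than 6 mm, riding over the lugs (x of roller in the frame of seat above 0.006 m).
It fails at once if the bottle, tape roll or USB hub is pushed more than 20 mm (distance of any of bottle, tape, hub from where it was at the start of the episode above 0.02 m).
It also fails if it takes over 61 s, if anything falls off the work surface, if the arm or the gripper's body presses on something with over 40 N, if the wrist force passes 120 N, or if a joint passes its speed limit or range.

## Robot

A 7-joint arm with a two-finger parallel gripper is mounted at the origin on a cart in front of the work surface, level with it; the furniture and walls round the work are solid. World frame = base frame: x ahead of the robot, y to its left, z up, the work surface at z = 0. Lengths are in m, angles in rad, forces in N, time in s.
With the tool pointing down it reaches from about 0.35 to 0.9 m from the base axis. Payload 7.2 kg.
Tool frame: the origin (TCP) lies midway between the tips of the shut fingers; the grasp point (between the pads) lies behind it (grasp_offset is the z of the grasp point in the tool frame, in m); z points along the fingers, y is the line along which they close (so a half turn about z gives the same grasp; the last joint's range is limited). The gripper opens to 85 mm and grips with 20 to 120 N. Pads are 22 mm wide; open, the fingers measure 114 mm over their backs; the gripper's body (76 mm by 85 mm) begins 54 mm behind the grasp point. The pads swing forward as they close: fully open they stand 13 mm farther back than shut.
Start: joints at [1.173, 0.411, -0.013, 1.596, 0.006, 1.134, -0.082], TCP at [0.202, -0.591, 0.231] pointing down, gripper open.
Joint ranges: [-2.95, 2.95], [-0.29, 1.99], [-1.47, 1.44], [0.14, 2.54], [-1.03, 4.17], [0.13, 1.85], [-2.86, 2.86]. Speed limits (rad/s): [2.39, 2.39, 3.01, 3.01, 3.14, 3.14, 3.14].

## Interface

Orientations are given as a unit quaternion [x, y, z, w].
In Python, from station import state, grab_frame, close_job, grasp_offset gives the robot as it stands.
- The arm moves only by the tool carry_out, never from a script. Its argument "series" is a list that holds one entry, the list of rows, each a list of 7 numbers: the shift along the tool's x, y, z in m, then the turn, a rotation vector about the tool's x, y, z in degrees, then the finger opening in m, from 0 to 0.0854. In form: [[[x, y, z, rx, ry, rz, grip], ...]]. A call has 1 to 20 rows; each row shifts and turns the commanded pose from where the row before left it, along the tool's axes as they then stand; what a row does not reach is not made up. A row lasts 1/12 s, in which the tool goes at most 41.7 mm and 7.16 degrees, less where a joint would pass 70% of its speed; a pose out of reach is approached as far as the arm can. A call is refused whole if a number of a shift passes 0.0417 or a number of a turn 7.16, either way. A call with a gripper value outside its range is refused whole. The fingers move at their own pace and stop on an object; "grip_force" is the grip in N (left out, the last holds). Time passes only in rows, so rows that do not move let the fingers close. It gives the time, the measured TCP pose, the force, the opening and the grip force at its end, in the units of the state.
- state(): the state, without advancing time (a new reading comes with each control period).
- grab_frame(name): name is "scene" or "side" or "wrist"; returns a dict with "color" (420x560x3 uint8, blue, green, red), "K" (3x3 intrinsics, pixels), "R" (3x3) and "t" (3): a world point X has camera coordinates R X + t; the wrist camera has in their place "tool_from_camera" (4x4, takes a point from camera to tool coordinates, whose origin is the TCP and whose axes are the flange's). Camera axes: x right, y down, z forward; pixel columns grow to the right and rows downward; lengths in m; the calibration is good to about 2 mm. A picture is of the moment at which its call begins: read the wrist's pose just before it. There is no depth.
- close_job(): hands the job in; it is judged then, once.
The state is a dict: "time_s": time; "joints": joint angles; "qvel": joint speeds; "joint_efforts": joint torques, N m; "ee_pos": TCP position; "tool_rot": TCP orientation; "contact_force": force on the tool from outside, world axes, zero at the start; "torque": the same for the moment, N m; "finger_gap": opening from 0.0 (shut) to 1.0 (fully open); "grip_force": force on a finger pad.
Only numpy, scipy, OpenCV 4.12 (cv2) and the standard library are available. Lean on these libraries where they do the work, as an engineer would, in place of code of your own. Each camera call takes 0.05 s, during which the arm holds its last target. There are 200 camera calls.

## Working session

There is one attempt and no reset: what is moved stays moved. The work goes in short steps, Python scripts to look and compute and a tool call to move; the robot and the scene stay as the last step left them, time stands still between calls to the robot, and variables do not carry over. Pictures are saved under pics/ and viewed, at most 10 in all, crops included, and the job is handed in when it is done.

Besides the shell and the picture viewer there is one more tool, called after "Call:" in YAML: its name, and indented under it one key for each argument. carry_out: Moves the arm, as the interface text tells. Its arguments: {"type":"object","properties":{"series":{"type":"array","items":{"type":"array","items":{"type":"array","items":{"type":"number"}}}},"grip_force":{"type":"number"}},"required":["series"]}

```bash
mkdir -p pics
python3 - <<'E'
from station import state, grab_frame, grasp_offset
import cv2,numpy as np
s=state();print(s,grasp_offset)
for n in("scene","side"):
    f=grab_frame(n);cv2.imwrite(f"pics/{n}0.png",f["color"]);np.savez(f"pics/{n}0.npz",K=f["K"],R=f["R"],t=f["t"]);print(n,f["K"].tolist(),(-f["R"].T@f["t"]))
E
```

```text
{'time_s': 0.0, 'joints': array([ 1.17277874,  0.41190135, -0.01271605,  1.59706984,  0.00560988,
        1.13430208, -0.08220027]), 'qvel': array([ 9.04198455e-05, -2.72502110e-04,  1.17914576e-03,  7.39183146e-04,
       -1.14853411e-03,  7.43660328e-04,  4.46324826e-04]), 'joint_efforts': array([-1.51251347e-04, -6.00612402e+01,  6.82015009e-01, -2.99401474e+01,
        1.38870376e-02,  1.08049079e-02,  4.46180650e-05]), 'ee_pos': array([ 0.20221241, -0.5908444 ,  0.2304416 ]), 'tool_rot': array([ 9.86430341e-01,  1.64178274e-01, -1.95948429e-04, -7.98776449e-04]), 'contact_force': array([-0.30259303,  0.30478083,  0.56174692]), 'torque': array([ 0.04940094, -0.01791645, -0.03610192]), 'grip_force': 0.0, 'finger_gap': 1.0004756815192604} -0.0187
scene [[480.311600394243, 0.0, 286.4265294241602], [0.0, 480.311600394243, 209.83255636829446], [0.0, 0.0, 1.0]] [0.95193872 0.79405198 1.0525383 ]
side [[522.3700571169566, 0.0, 274.0192927299308], [0.0, 522.3700571169566, 206.4730095462446], [0.0, 0.0, 1.0]] [-0.74760024  0.34769495  0.63760933]
```

View pics/scene0.png

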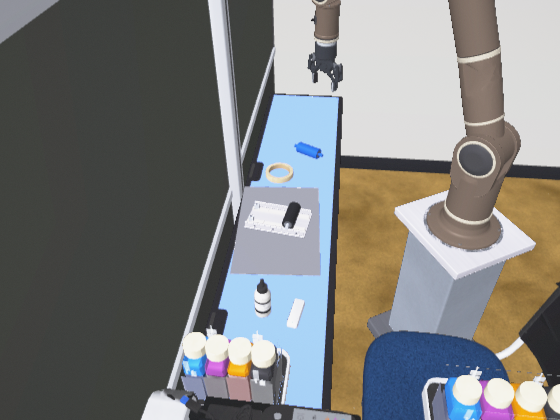

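View pics/side0.png

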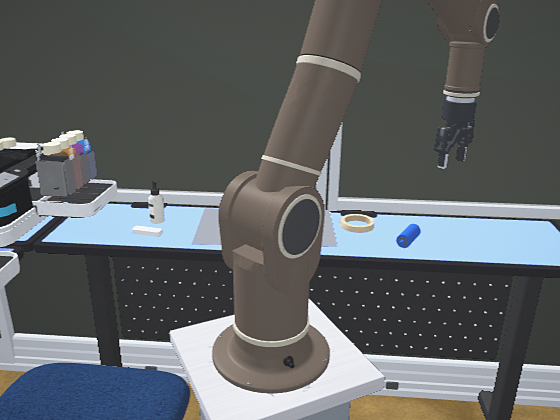

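The scene view shows the cradle with the black roller at about (291,215). The blue look-alike is at (308,150), the tape at (279,172), the bottle at (262,298) and the hub at (296,313). The black roller on the rails is the one meant. I'll confirm it in an enlarged crop.

Run:
```python
import cv2,numpy as np
im=cv2.imread("pics/scene0.png")[190:250,235:325]
im=cv2.resize(im,None,fx=8,fy=8,interpolation=cv2.INTER_CUBIC)
cv2.imwrite("pics/crop0.png",im)
```

```text
(no output)
```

View pics/crop0.png

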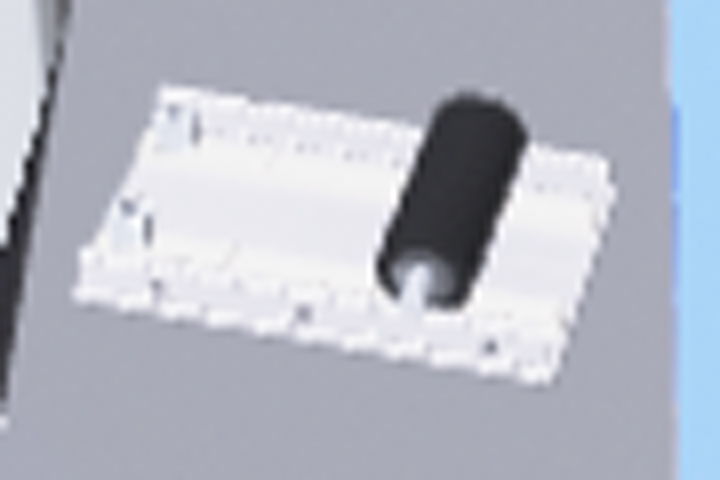

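The crop confirms it: a black cylinder with a steel axle lies across the white rails, with the lugs at crop (190,125) and (145,225), on the far side. Next I fit the cradle pose.

```bash
cat > h.py <<'E'
import numpy as np
d=np.load('pics/scene0.npz');K,R,t=d['K'],d['R'],d['t']
def px(u,v): return 235+(u+.5)/8-.5,190+(v+.5)/8-.5
def ray(p,z):
    c=-R.T@t; r=R.T@np.linalg.solve(K,[p[0],p[1],1]); return c+r*(z-c[2])/r[2]
def proj(X): q=K@(R@X+t); return q[:2]/q[2]
E
python3 - <<'E'
from h import *
from scipy.optimize import least_squares
# (crop px),(local x,y,z)
P=[((548,383),(-.098,.056,0)),((75,300),(.098,.056,0)),((612,158),(-.098,-.056,.022)),((163,88),(.098,-.056,.022)),((82,250),(.098,.056,.022)),
((490,346),None)]
P=[p for p in P if p[1]]
for p,l in P: print(p,ray(px(*p),.002+l[2]).round(4))
def tr(s,l): c,n=np.cos(s[2]),np.sin(s[2]); return np.array([s[0]+c*l[0]-n*l[1],s[1]+n*l[0]+c*l[1],.002+l[2]])
f=lambda s:np.concatenate([proj(tr(s,l))-px(*p) for p,l in P])
r=least_squares(f,[.55,0,0]);print(r.x,r.fun.reshape(-1,2).round(2)*8)
s=r.x
for n,p,z in [("axle end near",(413,300),.034),("lugA",(196,128),.025),("lugB",(148,229),.025)]: 
    w=ray(px(*p),z);c,n2=np.cos(s[2]),np.sin(s[2]);dx,dy=w[0]-s[0],w[1]-s[1];print(n,w.round(4),"local",round(c*dx+n2*dy,4),round(-n2*dx+c*dy,4))
w=np.load('pics/scene0.npz')
for n,p in [("tape",(279,173)),("bottle",(262,315)),("hub",(296,313)),("blue",(308,150))]: print(n,ray(p,.01).round(3))
for l in [(-.04,.044,.032),(-.04,-.044,.032),(-.04,0,.052)]: print((np.array(proj(tr(s,l)))-[235,190])*8)
E
```

```text
(548, 383) [ 0.4873 -0.1529  0.002 ]
(75, 300) [ 0.638  -0.2725  0.002 ]
(612, 158) [ 0.4186 -0.2384  0.024 ]
(163, 88) [ 0.5678 -0.3543  0.024 ]
(82, 250) [ 0.6322 -0.2758  0.024 ]
[ 0.52634141 -0.25563824 -0.68278494] [[  6.8    2.96]
 [ -0.72  -2.64]
 [  9.28  -0.72]
 [ -3.92  -9.92]
 [-11.52   6.8 ]]
axle end near [ 0.5293 -0.1862  0.034 ] local -0.0415 0.0557
lugA [ 0.565  -0.3242  0.025 ] local 0.0732 -0.0288
lugB [ 0.6045 -0.2755  0.025 ] local 0.0732 0.034
tape [ 0.429 -0.476  0.01 ]
bottle [0.712 0.07  0.01 ]
hub [0.628 0.101 0.01 ]
blue [ 0.272 -0.563  0.01 ]
[413.78414113 275.48891601]
[471.11845356 130.21681049]
[442.83478285 163.4459554 ]
```

Call:
carry_out:
  series:
    - [[0.0228, -0.0183, 0, 0, 0, 0, 0.05], [0.0228, -0.0183, 0, 0, 0, 0, 0.05], [0.0228, -0.0183, 0, 0, 0, 0, 0.05], [0.0228, -0.0183, 0, 0, 0, 0, 0.05], [0.0228, -0.0183, 0, 0, 0, 0, 0.05], [0.0228, -0.0183, 0, 0, 0, 0, 0.05], [0.0228, -0.0183, 0, 0, 0, 0, 0.05], [0.0228, -0.0183, 0, 0, 0, 0, 0.05], [0.0228, -0.0183, 0, 0, 0, 0, 0.05], [0.0228, -0.0183, 0, 0, 0, 0, 0.05], [0.0228, -0.0183, 0, 0, 0, 0, 0.05], [0.0228, -0.0183, 0, 0, 0, 0, 0.05], [0.0228, -0.0183, 0, 0, 0, 0, 0.05], [0.0228, -0.0183, 0, 0, 0, 0, 0.05], [0.0228, -0.0183, 0, 0, 0, 0, 0.05], [0.0228, -0.0183, 0, 0, 0, 0, 0.05]]

```text
time_s: 1.43
ee_pos: [0.453, -0.1948, 0.2311]
tool_rot: [0.986, 0.164, -0.0, -0.0]
contact_force: [0.6, -0.8, -0.6]
finger_gap: 0.587
grip_force: 0.0
```

Call:
carry_out:
  series:
    - [[0, 0, 0, 0, 0, 5.8, 0.05], [0, 0, 0, 0, 0, 5.8, 0.05], [0, 0, 0, 0, 0, 5.8, 0.05], [0, 0, 0, 0, 0, 5.8, 0.05], [0, 0, 0, 0, 0, 5.8, 0.05], [0, 0, 0, 0, 0, 5.8, 0.05], [0, 0, 0, 0, 0, 5.8, 0.05], [0, 0, 0, 0, 0, 5.8, 0.05], [0, 0, 0, 0, 0, 5.8, 0.05], [0, 0, 0, 0, 0, 5.8, 0.05], [0, 0, 0, 0, 0, 0, 0.05], [0, 0, 0, 0, 0, 0, 0.05]]

```text
time_s: 2.43
ee_pos: [0.4525, -0.196, 0.2311]
tool_rot: [0.943, -0.333, -0.0, 0.0]
contact_force: [-0.6, -1.2, -0.6]
finger_gap: 0.587
grip_force: 0.0
```

Run:
```python
from station import state, grab_frame
import cv2,numpy as np
s=state();f=grab_frame("wrist")
print(s['time_s'],s['ee_pos'],s['tool_rot'],s['contact_force'],s['finger_gap'])
cv2.imwrite("pics/w1.png",f["color"]);np.savez("pics/w1.npz",K=f["K"],T=f["tool_from_camera"],p=s['ee_pos'],q=s['tool_rot']);print(f["K"],f["tool_from_camera"].round(3))
```

```text
2.4333 [ 0.45251788 -0.19602384  0.23105091] [ 9.42887755e-01 -3.33110490e-01 -2.82520734e-04  5.38256717e-05] [-0.63773135 -1.1979344  -0.55432874] 0.5870336120719692
[[353.42443091   0.         276.19943625]
 [  0.         353.42443091 212.53332153]
 [  0.           0.           1.        ]] [[ 0.001 -0.951 -0.309  0.08 ]
 [ 1.     0.001 -0.001  0.001]
 [ 0.001 -0.309  0.951 -0.142]
 [ 0.     0.     0.     1.   ]]
```

View pics/w1.png

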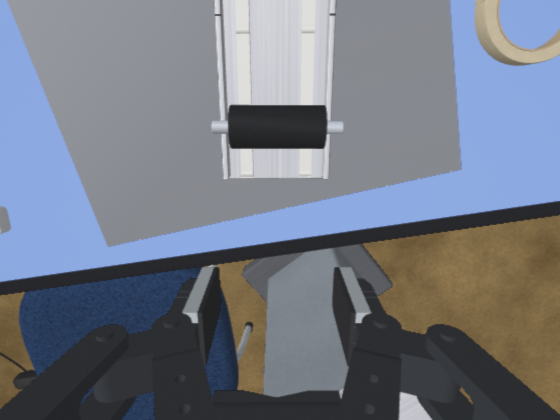

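The wrist view shows the roller with axle ends at (213,127) and (343,127). The seat sills are at (243,32) and (308,32), and the open end of the cradle runs from (224,178) to (329,178), nearly aligned with the image.

```bash
cat > w.py <<'E'
import numpy as np
from scipy.spatial.transform import Rotation as Ro
def load(n):
    d=np.load(n);K,T,p,q=d['K'],d['T'],d['p'],d['q'];Rt=Ro.from_quat(q).as_matrix();c=Rt@T[:3,3]+p
    def ray(u,v,z):
        r=Rt@T[:3,:3]@np.linalg.solve(K,[u,v,1]); return c+r*(z-c[2])/r[2]
    return ray,Rt,p
E
python3 - <<'E'
from w import *
ray,Rt,p=load('pics/w1.npz')
print('toolx',Rt[:,0],np.arctan2(Rt[1,0],Rt[0,0]))
for n,u,v,z in [('axL',213,127,.034),('axR',343,127,.034),('rolL',228,127,.034),('rolR',327,127,.034),('sL',243,32,.0156),('sR',308,32,.0156),('endL',224,178,.024),('endR',329,178,.024),('chLfar',216,12,.024),('chRfar',334,12,.024)]:
    w=ray(u,v,z);print(n,w.round(4),'tool',(Rt.T@(w-p)).round(4))
E
```

```text
toolx [ 7.78074643e-01 -6.28171635e-01 -4.96910890e-04] -0.6792012176278763
axL [ 0.5306 -0.1839  0.034 ] tool [ 0.0532 -0.0585  0.197 ]
axR [ 0.4542 -0.2787  0.034 ] tool [0.0533 0.0632 0.197 ]
rolL [ 0.5218 -0.1949  0.034 ] tool [ 0.0533 -0.0444  0.197 ]
rolR [ 0.4636 -0.267   0.034 ] tool [0.0533 0.0482 0.197 ]
sL [ 0.5772 -0.2586  0.0156] tool [ 0.1364 -0.0297  0.2154]
sR [ 0.5399 -0.3048  0.0156] tool [0.1364 0.0297 0.2154]
endL [ 0.4868 -0.1571  0.024 ] tool [ 0.0024 -0.0519  0.207 ]
endR [ 0.4204 -0.2395  0.024 ] tool [0.0024 0.0539 0.2071]
chLfar [ 0.6026 -0.2502  0.024 ] tool [ 0.1509 -0.0522  0.207 ]
chRfar [ 0.5376 -0.3308  0.024 ] tool [0.1509 0.0513 0.207 ]
```

Call:
carry_out:
  series:
    - [[0, 0, 0.02, 0, 0, 0, 0.05], [0, 0, 0.02, 0, 0, 0, 0.05], [0, 0, 0.02, 0, 0, 0, 0.05], [0, 0, 0.02, 0, 0, 0, 0.05], [0, 0, 0.02, 0, 0, 0, 0.05], [0, 0, 0.02, 0, 0, 0, 0.05], [0, 0, 0.02, 0, 0, 0, 0.05], [0, 0, 0.02, 0, 0, 0, 0.05], [0, 0, 0.02, 0, 0, 0, 0.05], [0, 0, 0.015, 0, 0, 0, 0.05], [0, 0, 0.008, 0, 0, 0, 0.05], [0, 0, 0.004, 0, 0, 0, 0.05], [0, 0, 0, 0, 0, 0, 0.05], [0, 0, 0, 0, 0, 0, 0.05], [0, 0, 0, 0, 0, 0, 0.05]]

```text
time_s: 3.73
ee_pos: [0.4534, -0.1964, 0.0252]
tool_rot: [0.942, -0.335, 0.001, 0.0]
contact_force: [-0.2, -0.1, 0.3]
finger_gap: 0.584
grip_force: 0.0
```

Run:
```python
from station import state, grab_frame
import cv2,numpy as np
s=state();f=grab_frame("wrist")
print(s['time_s'],s['ee_pos'],s['tool_rot'],s['contact_force'],s['finger_gap'])
cv2.imwrite("pics/w2.png",f["color"]);np.savez("pics/w2.npz",K=f["K"],T=f["tool_from_camera"],p=s['ee_pos'],q=s['tool_rot'])
```

```text
3.7333 [ 0.45335252 -0.19644519  0.02517699] [ 9.42390392e-01 -3.34514173e-01  7.85275289e-04  2.27690046e-05] [-0.21389846 -0.09715999  0.34632627] 0.5836559756856768
```

View pics/w2.png

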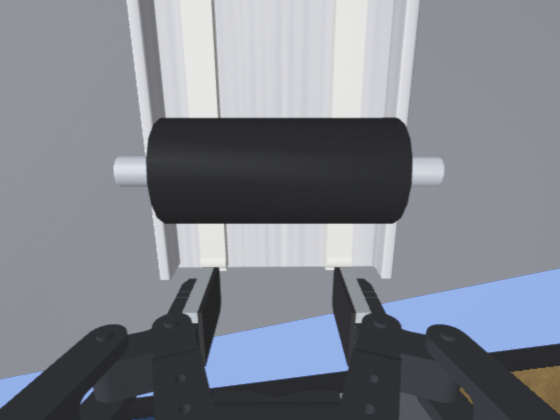

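The fingers sit about 20 mm behind the roller, inside the cheeks. I'll approach and start a gentle push.

Call:
carry_out:
  series:
    - [[0.006, 0, 0, 0, 0, 0, 0.05], [0.006, 0, 0, 0, 0, 0, 0.05], [0.002, 0, 0, 0, 0, 0, 0.05], [0.002, 0, 0, 0, 0, 0, 0.05], [0.002, 0, 0, 0, 0, 0, 0.05], [0.002, 0, 0, 0, 0, 0, 0.05], [0.002, 0, 0, 0, 0, 0, 0.05], [0.002, 0, 0, 0, 0, 0, 0.05], [0.002, 0, 0, 0, 0, 0, 0.05], [0.002, 0, 0, 0, 0, 0, 0.05], [0.002, 0, 0, 0, 0, 0, 0.05], [0.002, 0, 0, 0, 0, 0, 0.05], [0.002, 0, 0, 0, 0, 0, 0.05], [0.002, 0, 0, 0, 0, 0, 0.05], [0.002, 0, 0, 0, 0, 0, 0.05], [0.002, 0, 0, 0, 0, 0, 0.05]]

```text
time_s: 5.12
ee_pos: [0.4839, -0.2215, 0.0243]
tool_rot: [0.942, -0.335, 0.0, 0.0]
contact_force: [0.6, 0.3, 0.2]
finger_gap: 0.586
grip_force: 0.1
```

```bash
cat > look.py <<'E'
import sys,cv2,numpy as np
from station import state, grab_frame
from w import *
s=state();f=grab_frame("wrist");n=sys.argv[1]
cv2.imwrite(f"pics/{n}.png",f["color"]);np.savez(f"pics/{n}.npz",K=f["K"],T=f["tool_from_camera"],p=s['ee_pos'],q=s['tool_rot'])
ray,Rt,p=load(f"pics/{n}.npz")
O=np.array([.4525+.7781*.0964,-.196-.6282*.0964]);ax=np.array([.7781,-.6282])
print('t',s['time_s'],'tcp local',(p[:2]-O)@ax,'z',p[2],'F along',s['contact_force'][:2]@ax,'F',s['contact_force'].round(2))
# black roller edges in columns 270-290
g=f["color"].max(2)
for c in (190,235,280,325,370):
    r=np.where(g[:255,c]<60)[0]
    if len(r): print(c,r.min(),r.max(),end=' | ')
v=np.where(g[:255,280]<60)[0]
if len(v):
    # centre of cylinder: tangent rays at both edges, mean direction
    e=[(ray(280,x,.034)[:2]-O)@ax for x in (v.min()-.5,v.max()+.5)]
    C=Rt@np.load(f"pics/{n}.npz")['T'][:3,3]+p; h=C[2]-.034; cx=(C[:2]-O)@ax
    a=[np.arctan2(x-cx,h) for x in e]; print('\nroller local x',cx+h*np.tan(np.mean(a)))
E
python3 look.py w3
```

```text
t 5.1167 tcp local -0.05593588226054372 z 0.024291679784177886 F along 0.32266198869501705 F [0.62 0.26 0.24]
190 176 254 | 235 176 254 | 280 176 254 | 325 176 254 | 370 176 254 | 
roller local x -0.020609596284391393
```

Call:
carry_out:
  series:
    - [[0.0025, 0, 0, 0, 0, 0, 0.05], [0.0025, 0, 0, 0, 0, 0, 0.05], [0.0025, 0, 0, 0, 0, 0, 0.05], [0.0025, 0, 0, 0, 0, 0, 0.05], [0.0025, 0, 0, 0, 0, 0, 0.05], [0.0025, 0, 0, 0, 0, 0, 0.05], [0.0025, 0, 0, 0, 0, 0, 0.05], [0.0025, 0, 0, 0, 0, 0, 0.05], [0.0025, 0, 0, 0, 0, 0, 0.05], [0.0025, 0, 0, 0, 0, 0, 0.05], [0.0025, 0, 0, 0, 0, 0, 0.05], [0.0025, 0, 0, 0, 0, 0, 0.05], [0.0025, 0, 0, 0, 0, 0, 0.05], [0.0025, 0, 0, 0, 0, 0, 0.05], [0.0025, 0, 0, 0, 0, 0, 0.05], [0.0025, 0, 0, 0, 0, 0, 0.05], [0.0025, 0, 0, 0, 0, 0, 0.05], [0.0025, 0, 0, 0, 0, 0, 0.05]]

```text
time_s: 6.67
ee_pos: [0.5189, -0.2499, 0.0243]
tool_rot: [0.942, -0.335, 0.0, 0.0]
contact_force: [0.4, -0.9, 0.8]
finger_gap: 0.586
grip_force: 0.1
```

```bash
sed -i 's/:255,280\]/:300,280]/' look.py; python3 look.py w4
```

```text
t 6.6667 tcp local -0.01089500269154439 z 0.024285873483222396 F along 0.8441398586625448 F [ 0.38 -0.87  0.85]
190 177 254 | 235 177 254 | 280 177 254 | 325 177 254 | 370 176 254 | 
roller local x 0.02010204588902477
```

View pics/w4.png

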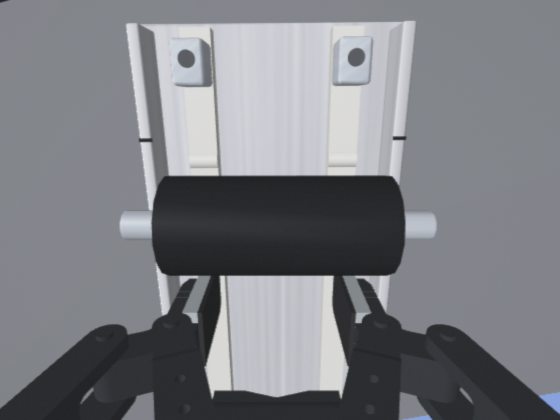

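The roller is square at x≈20 mm with the fingers on it, and the sills (row 160), sight marks (row 138) and lugs are ahead. I'll go on to the sill and then slow down.

Call:
carry_out:
  series:
    - [[0.002, 0, 0, 0, 0, 0, 0.05], [0.002, 0, 0, 0, 0, 0, 0.05], [0.002, 0, 0, 0, 0, 0, 0.05], [0.002, 0, 0, 0, 0, 0, 0.05], [0.001, 0, 0, 0, 0, 0, 0.05], [0.001, 0, 0, 0, 0, 0, 0.05], [0.001, 0, 0, 0, 0, 0, 0.05], [0.0005, 0, 0, 0, 0, 0, 0.05], [0.0005, 0, 0, 0, 0, 0, 0.05], [0.0005, 0, 0, 0, 0, 0, 0.05], [0.0005, 0, 0, 0, 0, 0, 0.05]]

```text
time_s: 7.63
ee_pos: [0.5287, -0.2579, 0.0243]
tool_rot: [0.942, -0.335, -0.0, -0.0]
contact_force: [-0.6, -0.1, 0.7]
finger_gap: 0.591
grip_force: 0.1
```

```bash
python3 look.py w5
```

```text
t 7.6333 tcp local 0.0018089133818680457 z 0.02427476165858824 F along -0.3596742404655156 F [-0.56 -0.13  0.68]
190 176 254 | 235 176 254 | 280 176 254 | 325 176 254 | 370 176 254 | 
roller local x 0.03322952793814996
```

Call:
carry_out:
  series:
    - [[0.0005, 0, 0, 0, 0, 0, 0.05], [0.0005, 0, 0, 0, 0, 0, 0.05], [0.0005, 0, 0, 0, 0, 0, 0.05], [0.0005, 0, 0, 0, 0, 0, 0.05]]

```text
time_s: 8.02
ee_pos: [0.5299, -0.2589, 0.0242]
tool_rot: [0.942, -0.335, -0.001, -0.0]
contact_force: [-2.2, 2.1, 1.4]
finger_gap: 0.588
grip_force: 1.3
```

```bash
python3 look.py w6
```

```text
t 8.0167 tcp local 0.0033555158176726946 z 0.024185884429183735 F along -3.0386368019148535 F [-2.23  2.08  1.45]
190 176 254 | 235 176 254 | 280 176 254 | 325 176 254 | 370 176 254 | 
roller local x 0.03462214669132876
```

Call:
carry_out:
  series:
    - [[0.0005, 0, 0, 0, 0, 0, 0.05], [0.0005, 0, 0, 0, 0, 0, 0.05], [0.0005, 0, 0, 0, 0, 0, 0.05], [0.0005, 0, 0, 0, 0, 0, 0.05]]

```text
time_s: 8.4
ee_pos: [0.5313, -0.2601, 0.0241]
tool_rot: [0.942, -0.335, -0.001, -0.0]
contact_force: [-2.5, 2.6, 0.9]
finger_gap: 0.585
grip_force: 1.8
```

```bash
python3 look.py w7
```

```text
t 8.4 tcp local 0.0051962166110830245 z 0.024095760681054783 F along -3.581559546784372 F [-2.53  2.57  0.9 ]
190 178 254 | 235 178 254 | 280 178 254 | 325 177 254 | 370 177 254 | 
roller local x 0.03587328615566362
```

Force is steady at about 3.5 N and the roller is climbing squarely. I'll continue slowly over the crest.

Call:
carry_out:
  series:
    - [[0.0005, 0, 0, 0, 0, 0, 0.05], [0.0005, 0, 0, 0, 0, 0, 0.05], [0.0005, 0, 0, 0, 0, 0, 0.05], [0.0005, 0, 0, 0, 0, 0, 0.05], [0.0005, 0, 0, 0, 0, 0, 0.05], [0.0005, 0, 0, 0, 0, 0, 0.05], [0.0003, 0, 0, 0, 0, 0, 0.05], [0.0003, 0, 0, 0, 0, 0, 0.05], [0.0003, 0, 0, 0, 0, 0, 0.05], [0.0003, 0, 0, 0, 0, 0, 0.05]]

```text
time_s: 9.28
ee_pos: [0.5352, -0.2633, 0.0243]
tool_rot: [0.942, -0.335, 0.0, 0.0]
contact_force: [-0.3, 0.6, 1.2]
finger_gap: 0.585
grip_force: 0.4
```

```bash
python3 look.py w8
```

```text
t 9.2833 tcp local 0.010223306110043563 z 0.024316400590983292 F along -0.647848455422045 F [-0.35  0.6   1.24]
190 0 254 | 235 177 254 | 280 177 254 | 325 177 254 | 370 177 254 | 
roller local x 0.04099737832776583
```

Call:
carry_out:
  series:
    - [[0.0003, 0, 0, 0, 0, 0, 0.05], [0.0003, 0, 0, 0, 0, 0, 0.05], [0.0003, 0, 0, 0, 0, 0, 0.05], [0.0003, 0, 0, 0, 0, 0, 0.05], [0.0003, 0, 0, 0, 0, 0, 0.05], [0.0003, 0, 0, 0, 0, 0, 0.05], [0.0003, 0, 0, 0, 0, 0, 0.05]]

```text
time_s: 9.92
ee_pos: [0.5369, -0.2646, 0.0243]
tool_rot: [0.942, -0.335, 0.0, 0.0]
contact_force: [-0.7, -0.9, 0.3]
finger_gap: 0.585
grip_force: 0.0
```

```bash
python3 look.py w9
```

```text
t 9.9167 tcp local 0.012315098272767082 z 0.02429676184840895 F along 0.00487466983030468 F [-0.72 -0.91  0.28]
190 0 254 | 235 0 254 | 280 178 254 | 325 178 254 | 370 178 254 | 
roller local x 0.042886440799882
```

View pics/w9.png

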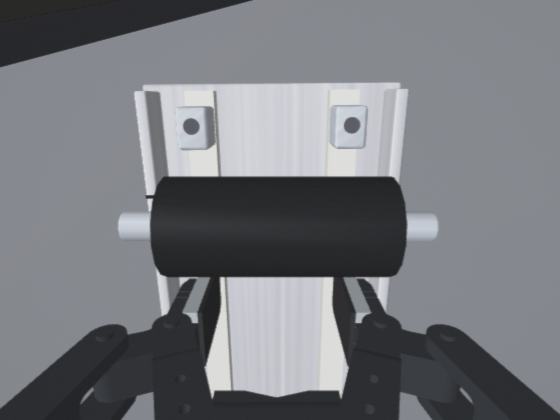

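The roller is just past the crest, square, at x≈43 mm. Continuing.

Call:
carry_out:
  series:
    - [[0.0003, 0, 0, 0, 0, 0, 0.05], [0.0003, 0, 0, 0, 0, 0, 0.05], [0.0003, 0, 0, 0, 0, 0, 0.05], [0.0003, 0, 0, 0, 0, 0, 0.05], [0.0003, 0, 0, 0, 0, 0, 0.05], [0.0003, 0, 0, 0, 0, 0, 0.05], [0.0003, 0, 0, 0, 0, 0, 0.05], [0.0003, 0, 0, 0, 0, 0, 0.05]]

```text
time_s: 10.63
ee_pos: [0.5386, -0.266, 0.0243]
tool_rot: [0.942, -0.335, 0.0, 0.0]
contact_force: [-0.3, 0.8, 0.3]
finger_gap: 0.585
grip_force: 0.0
```

```bash
python3 look.py w10
```

```text
t 10.6333 tcp local 0.014578664774363311 z 0.024295192062228722 F along -0.7490627564158827 F [-0.3   0.82  0.25]
190 0 254 | 235 0 254 | 280 158 254 | 325 157 254 | 370 157 254 | 
roller local x 0.0529578275670324
```

The roller has rolled into the seat. I'll close the gap slowly.

Call:
carry_out:
  series:
    - [[0.0005, 0, 0, 0, 0, 0, 0.05], [0.0005, 0, 0, 0, 0, 0, 0.05], [0.0005, 0, 0, 0, 0, 0, 0.05], [0.0005, 0, 0, 0, 0, 0, 0.05], [0.0005, 0, 0, 0, 0, 0, 0.05], [0.0005, 0, 0, 0, 0, 0, 0.05]]

```text
time_s: 11.18
ee_pos: [0.541, -0.2679, 0.0243]
tool_rot: [0.942, -0.335, 0.0, 0.0]
contact_force: [0.4, -0.6, 0.8]
finger_gap: 0.584
grip_force: 0.0
```

```bash
python3 look.py w11
```

```text
t 11.1833 tcp local 0.01765081555533044 z 0.024319154985454314 F along 0.691774851301188 F [ 0.38 -0.63  0.79]
190 0 254 | 235 0 254 | 280 0 254 | 325 165 254 | 370 165 254 | 
roller local x 0.08147053579241134
```

View pics/w11.png

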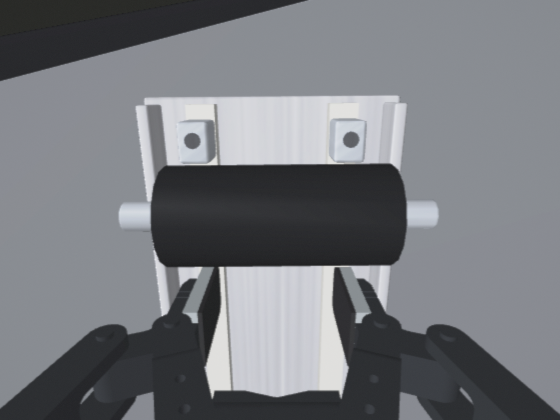

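The roller lies squarely at the lugs and the fingers are 2–3 mm behind it.

Call:
carry_out:
  series:
    - [[0.0005, 0, 0, 0, 0, 0, 0.05], [0.0005, 0, 0, 0, 0, 0, 0.05], [0.0005, 0, 0, 0, 0, 0, 0.05], [0.0005, 0, 0, 0, 0, 0, 0.05], [0.0005, 0, 0, 0, 0, 0, 0.05]]

```text
time_s: 11.65
ee_pos: [0.5429, -0.2695, 0.0243]
tool_rot: [0.942, -0.335, -0.0, -0.0]
contact_force: [0.1, 0.4, 0.7]
finger_gap: 0.586
grip_force: 0.0
```

Call:
carry_out:
  series:
    - [[0.0004, 0, 0, 0, 0, 0, 0.05], [0.0004, 0, 0, 0, 0, 0, 0.05], [0.0, 0, 0, 0, 0, 0, 0.05]]

```text
time_s: 11.9
ee_pos: [0.5436, -0.27, 0.0243]
tool_rot: [0.942, -0.335, 0.0, 0.0]
contact_force: [0.2, 0.2, 0.1]
finger_gap: 0.583
grip_force: 0.0
```

Call:
carry_out:
  series:
    - [[0.0004, 0, 0, 0, 0, 0, 0.05], [0.0004, 0, 0, 0, 0, 0, 0.05], [0.0, 0, 0, 0, 0, 0, 0.05]]

```text
time_s: 12.15
ee_pos: [0.5442, -0.2705, 0.0243]
tool_rot: [0.942, -0.335, 0.0, -0.0]
contact_force: [0.4, 0.0, 0.3]
finger_gap: 0.584
grip_force: 0.0
```

Call:
carry_out:
  series:
    - [[0.0004, 0, 0, 0, 0, 0, 0.05], [0.0004, 0, 0, 0, 0, 0, 0.05], [0.0, 0, 0, 0, 0, 0, 0.05]]

```text
time_s: 12.4
ee_pos: [0.5444, -0.2706, 0.0241]
tool_rot: [0.942, -0.335, -0.0, -0.0]
contact_force: [-1.6, 0.6, 0.6]
finger_gap: 0.589
grip_force: 1.0
```

Call:
carry_out:
  series:
    - [[0.0004, 0, 0, 0, 0, 0, 0.05], [0.0004, 0, 0, 0, 0, 0, 0.05], [0.0, 0, 0, 0, 0, 0, 0.05]]

```text
time_s: 12.65
ee_pos: [0.5446, -0.2707, 0.024]
tool_rot: [0.942, -0.334, -0.001, -0.0]
contact_force: [-3.8, 4.3, 2.2]
finger_gap: 0.587
grip_force: 2.5
```

Call:
carry_out:
  series:
    - [[0.0004, 0, 0, 0, 0, 0, 0.05], [0.0003, 0, 0, 0, 0, 0, 0.05], [0.0, 0, 0, 0, 0, 0, 0.05], [0.0, 0, 0, 0, 0, 0, 0.05]]

```text
time_s: 12.98
ee_pos: [0.5447, -0.2707, 0.0239]
tool_rot: [0.942, -0.334, -0.002, -0.0]
contact_force: [-6.1, 4.4, 3.0]
finger_gap: 0.585
grip_force: 3.3
```

Call:
carry_out:
  series:
    - [[0.0004, 0, 0, 0, 0, 0, 0.05], [0, 0, 0, 0, 0, 0, 0.05], [0, 0, 0, 0, 0, 0, 0.05], [0, 0, 0, 0, 0, 0, 0.05], [0, 0, 0, 0, 0, 0, 0.05], [0, 0, 0, 0, 0, 0, 0.05], [0, 0, 0, 0, 0, 0, 0.05], [0, 0, 0, 0, 0, 0, 0.05]]

```text
time_s: 13.65
ee_pos: [0.5447, -0.2707, 0.0238]
tool_rot: [0.942, -0.334, -0.002, -0.0]
contact_force: [-5.5, 4.8, 2.4]
finger_gap: 0.583
grip_force: 3.7
```

Call:
carry_out:
  series:
    - [[0, 0, 0, 0, 0, 0, 0.05], [0, 0, 0, 0, 0, 0, 0.05], [0, 0, 0, 0, 0, 0, 0.05], [0, 0, 0, 0, 0, 0, 0.05]]

```text
time_s: 13.98
ee_pos: [0.5447, -0.2707, 0.0238]
tool_rot: [0.942, -0.334, -0.002, -0.0]
contact_force: [-5.1, 5.4, 3.5]
finger_gap: 0.584
grip_force: 3.7
```

Call:
carry_out:
  series:
    - [[0.0003, 0, 0, 0, 0, 0, 0.05], [0.0002, 0, 0, 0, 0, 0, 0.05], [0, 0, 0, 0, 0, 0, 0.05], [0, 0, 0, 0, 0, 0, 0.05], [0, 0, 0, 0, 0, 0, 0.05], [0, 0, 0, 0, 0, 0, 0.05], [0, 0, 0, 0, 0, 0, 0.05], [0, 0, 0, 0, 0, 0, 0.05], [0, 0, 0, 0, 0, 0, 0.05], [0, 0, 0, 0, 0, 0, 0.05]]

```text
time_s: 14.82
ee_pos: [0.5448, -0.2707, 0.0237]
tool_rot: [0.942, -0.334, -0.002, -0.0]
contact_force: [-7.0, 5.9, 3.2]
finger_gap: 0.586
grip_force: 4.3
```

Call:
carry_out:
  series:
    - [[0, 0, 0, 0, 0, 0, 0.05], [0, 0, 0, 0, 0, 0, 0.05], [0, 0, 0, 0, 0, 0, 0.05], [0, 0, 0, 0, 0, 0, 0.05]]

```text
time_s: 15.15
ee_pos: [0.5448, -0.2707, 0.0237]
tool_rot: [0.942, -0.334, -0.002, -0.0]
contact_force: [-7.1, 5.9, 4.2]
finger_gap: 0.586
grip_force: 4.3
```

About 10 N has been held for over a second. Now I back off gently.

Call:
carry_out:
  series:
    - [[-0.0004, 0, 0, 0, 0, 0, 0.05], [-0.0004, 0, 0, 0, 0, 0, 0.05], [-0.0004, 0, 0, 0, 0, 0, 0.05], [-0.0004, 0, 0, 0, 0, 0, 0.05], [-0.0005, 0, 0, 0, 0, 0, 0.05], [-0.0005, 0, 0, 0, 0, 0, 0.05], [-0.001, 0, 0, 0, 0, 0, 0.05], [-0.002, 0, 0, 0, 0, 0, 0.05], [-0.004, 0, 0, 0, 0, 0, 0.05], [-0.006, 0, 0, 0, 0, 0, 0.05], [-0.01, 0, 0, 0, 0, 0, 0.05], [-0.01, 0, 0, 0, 0, 0, 0.05], [-0.01, 0, 0, 0, 0, 0, 0.05], [0, 0, -0.015, 0, 0, 0, 0.05], [0, 0, -0.03, 0, 0, 0, 0.05], [0, 0, -0.03, 0, 0, 0, 0.05], [0, 0, -0.03, 0, 0, 0, 0.05], [0, 0, 0, 0, 0, 0, 0.05], [0, 0, 0, 0, 0, 0, 0.05]]

```text
time_s: 16.73
ee_pos: [0.5118, -0.2437, 0.1313]
tool_rot: [0.942, -0.335, 0.002, 0.0]
contact_force: [-0.2, 0.0, -0.3]
finger_gap: 0.583
grip_force: 0.0
```

```bash
python3 look.py w12
```

```text
t 16.7333 tcp local -0.020254277547503422 z 0.13129424231111722 F along -0.14618906096520762 F [-0.18  0.01 -0.32]
190 0 6 | 235 77 139 | 280 77 138 | 325 77 138 | 
roller local x 0.05301381468372291
```

View pics/w12.png

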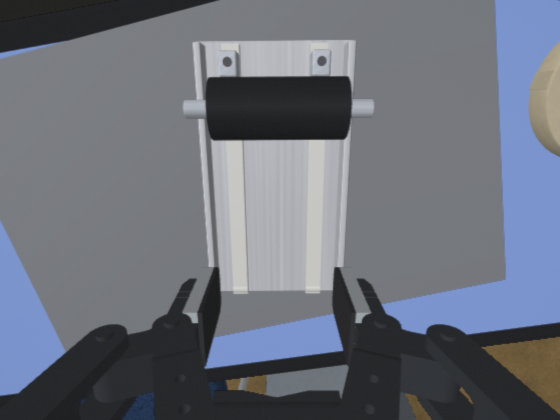

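The roller lies squarely at the lugs (rows 77–138, centred near column 279) and the gripper is clear of it. Handing in.

```bash
python3 -c "
from station import close_job
print(close_job())"
```

```text
the job is handed in; nothing more can be done
None
```

I rolled the roller over the sills into the seat, pressed it against the lugs at about 10 N for over a second, let go and handed the job in; the last picture shows it lying squarely at the lugs, but the hand-in gave no verdict.

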